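# Pack the gap under a clamped lantern door

## Task

Find the packing block that fits snugly under the free edge of the clamped copper lantern door, so that the metal is backed before punching: try the blocks against the gap and slide the thickest one that will go in flat along the bench until more than half of its length is under the door. Leave the other two blocks out from under the door, do not force the door upwards, and leave the bell, punch, finial and glass drop where they are.

Things in the scene. Friction and masses are not known exactly. Their poses are not given: they have to be found in the camera images.
- stand: Fixed iron stand clamping a flat pierced copper door (300 x 150 x 8 mm) level above the bench by its far edge. Origin: on the bench below the middle of the free edge; x along that edge, y in under the door, z up. Door: x -150 to 150, y 0 to 150 mm. Blocks lie on the -y side. Open space under it to y = 135; clamp bar on top from y = 137; posts 120 high at x = +-135, y = 165 mm.
- lip (a point): Middle of the lower edge of the door's free edge. Its height above the bench is the height of the gap, 21.5 to 34.5 mm, the same along the whole edge. The door is clamped stiffly and does not give; a block within about 0.5 mm of the gap may stick part-way in
- block_thin: The thinnest of three loose plain aluminium packing blocks, 100 mm long x 50 mm wide x 20 mm thick, lying flat with its long side pointing at the door, side by side with the other two (about 30 mm apart, in any order). Origin: centre of its underside; local y along the 100 mm, x along the 50 mm, z up. About 270 g, slides on the bench
- block_mid: The middle of three loose plain aluminium packing blocks, 100 mm long x 50 mm wide x 25 mm thick, lying flat with its long side pointing at the door, side by side with the other two (about 30 mm apart, in any order). Origin: centre of its underside; local y along the 100 mm, x along the 50 mm, z up. About 338 g, slides on the bench
- block_thick: The thickest of three loose plain aluminium packing blocks, 100 mm long x 50 mm wide x 30 mm thick, lying flat with its long side pointing at the door, side by side with the other two (about 30 mm apart, in any order). Origin: centre of its underside; local y along the 100 mm, x along the 50 mm, z up. About 405 g, slides on the bench
- bell: Small brass bell standing near the +x end of the door's edge, 60 mm across, 64 mm high. Origin: centre of its underside. Bystander
- punch: Steel dapping punch, a square bar 110 x 16 x 16 mm lying on the bench to the robot's right of the blocks. Origin: centre of its underside, x along it. Bystander
- finial: Turned brass finial standing near the -x end of the door's edge, 48 mm across, 70 mm high. Origin: centre of its underside. Bystander
- drop: Faceted ruby glass drop standing to the robot's right of the blocks, 56 mm across, 68 mm high. Origin: centre of its underside. Bystander
Mind the look-alikes: they are no part of the job. What is shaped like the block_thin but blue or red is not meant. What is shaped like the block_mid but green is not meant.

How it is judged:
By the outcome, as a careful person would: the job done as asked, in the order asked, and still so for the second after the job is handed in, with the robot touching nothing.
It also fails if it takes over 67 s, if anything falls off the work surface, if the arm or the gripper's body presses on something with over 40 N, if the wrist force passes 120 N, or if a joint passes its speed limit or range.

## Robot

A 7-joint arm with a two-finger parallel gripper is mounted at the origin on the work surface. World frame = base frame: x ahead of the robot, y to its left, z up, the work surface at z = 0. Lengths are in m, angles in rad, forces in N, time in s.
With the tool pointing down it reaches from about 0.425 to 0.825 m from the base axis. Payload 3.6 kg.
Tool frame: the origin (TCP) lies at the very end of the fingers, on their centre line; the grasp point (between the pads) lies 19 mm behind it; z points along the fingers, y is the direction in which the jaws open and shut (so a half turn about z gives the same grasp; the last joint's range is limited). The gripper opens to 85 mm and grips with 20 to 120 N. Pads are 22 mm wide; open, the fingers measure 114 mm over their backs; the gripper's body (76 mm by 85 mm) begins 54 mm behind the grasp point. The pads swing forward as they close: fully open they stand 13 mm farther back than shut.
Start: joints at [1.194, 0.615, -0.013, 1.423, 0.008, 1.103, -0.04], TCP at [0.223, -0.61, 0.231] pointing down, gripper open.
Joint ranges: [-3.12, 3.12], [-0.3, 2.06], [-1.34, 1.32], [0.26, 2.42], [-1.36, 4.5], [0.01, 1.98], [-2.84, 2.84]. Speed limits (rad/s): [2.79, 2.79, 3.14, 3.14, 3.14, 3.14, 3.14].

## Interface

Orientations are given as a unit quaternion [x, y, z, w].
In Python, from station import * gives the robot as it stands.
- The arm moves only by the tool send_rows, never from a script. Its argument "motion" is a list of rows, each an object with "travel": the shift along the tool's x, y, z in units of 0.25 m (1.0 is 0.25 m), a list of three; "turn": the turn, a rotation vector about the tool's x, y, z in units of 45 degrees (1.0 is 45 degrees), a list of three. A call has 1 to 20 rows; each row is the pose to reach, as a shift and turn from the pose commanded when the call began, along the tool's axes at that moment; what a row does not reach only later rows make up. A row lasts 1/10 s, in which the tool goes at most 50 mm and 8.59 degrees, less where a joint would pass 70% of its speed; a pose out of reach is approached as far as the arm can. A call with a number of a shift or a turn outside -1 to 1 is refused whole. A call with a gripper value outside its range is refused whole. "fingers" is the opening in per cent of the stroke, from 0 (shut) to 100 (fully open), set as the call begins (left out, the last holds). The fingers move at their own pace and stop on an object; the grip force is fixed at half the most. Time passes only in rows, so rows that repeat a pose let the fingers close. It gives the time, the measured TCP pose, the force and the opening at its end, in the units of the state.
- get_state(): the state, without advancing time (a new reading comes with each control period).
- camera(name): name is "side" or "top" or "wrist"; returns a dict with "image" (384x512x3 uint8, red, green, blue), "mtx" (3x3 intrinsics, pixels), "origin" and "rotation" of the camera in the world; the wrist camera has in their place "T_tool_cam" (4x4, takes a point from camera to tool coordinates, whose origin is the TCP and whose axes are the flange's). Camera axes: x right, y up, looking along -z (the intrinsics and any distortion apply to the point x, -y, -z); pixel columns grow to the right and rows downward; lengths in m; the calibration is good to about 2 mm. A picture is of the moment at which its call begins: read the wrist's pose just before it. There is no depth.
- sign_off(): hands the job in, once; it reports no verdict.
The state is a dict: "clock": time; "q": joint angles; "dq": joint speeds; "joint_torque": joint torques, N m; "position": TCP position; "ee_rot": TCP orientation; "wrist_force": force on the tool from outside, world axes, zero at the start; "ft_torque": the same for the moment, N m; "finger_gap": opening from 0.0 (shut) to 1.0 (fully open).
Only numpy, scipy, OpenCV 4.12 (cv2) and the standard library are available. Lean on these libraries where they do the work, as an engineer would, in place of code of your own. Each camera call takes 0.05 s, during which the arm holds its last target.

## Working session

There is one attempt and no reset: what is moved stays moved. The work goes in short steps, Python scripts to look and compute and a tool call to move; the robot and the scene stay as the last step left them, time stands still between calls to the robot, and variables do not carry over. Pictures are saved under pics/ and viewed, and the job is handed in when it is done.

Besides the shell and the picture viewer there is one more tool, called after "Call:" as name(argument=value, ...) on one line, values as JSON. send_rows: Moves the arm, as the interface text tells. Its arguments: {"type":"object","properties":{"motion":{"type":"array","items":{"type":"object","properties":{"travel":{"type":"array","items":{"type":"number"}},"turn":{"type":"array","items":{"type":"number"}}}}},"fingers":{"type":"number"}},"required":["motion"]}

```bash
ls; mkdir -p pics; python3 - <<'E'
from station import *
import cv2,numpy as np
s=get_state()
for k in s: print(k,s[k])
for n in ("side","top","wrist"):
    c=camera(n); cv2.imwrite(f"pics/{n}0.png",c["image"][:,:,::-1])
    print(n,{k:np.round(v,4).tolist() for k,v in c.items() if k!="image"})
E
```

```text
pics
clock 0.0
q [ 1.1934789   0.61594165 -0.01257256  1.42493694  0.00809949  1.10337844
 -0.0403862 ]
dq [ 0.00018139 -0.00076409 -0.00091305 -0.00082781 -0.00064786 -0.00337516
  0.00203174]
joint_torque [-8.69944142e-04 -4.69216990e+01  2.58920481e-01 -1.71034598e+01
  9.93640831e-03  9.70217690e-03  1.23737513e-05]
position [ 0.22310202 -0.60968627  0.2301111 ]
ee_rot [ 9.84650566e-01  1.74532390e-01 -2.59213539e-04 -1.28106265e-03]
wrist_force [-1.23113437  0.10032474  0.59089158]
ft_torque [-0.01656124 -0.02121844 -0.00582674]
finger_gap 1.0031211853298847
side {'mtx': [[441.5242, 0.0, 257.0103], [0.0, 441.5242, 197.5209], [0.0, 0.0, 1.0]], 'origin': [1.0802, -0.8136, 0.6537], 'rotation': [0.4523, 0.137, 0.2649, 0.8405]}
top {'mtx': [[385.1726, 0.0, 259.3818], [0.0, 385.1726, 191.6555], [0.0, 0.0, 1.0]], 'origin': [0.5159, -0.0881, 0.9971], 'rotation': [-0.0323, 0.0326, 0.7085, -0.7042]}
wrist {'mtx': [[276.0426, 0.0, 255.3593], [0.0, 276.0426, 190.5573], [0.0, 0.0, 1.0]], 'T_tool_cam': [[0.0004, 0.9514, 0.308, 0.0791], [1.0, -0.0002, -0.0006, 0.0009], [-0.0005, 0.308, -0.9514, -0.1437], [0.0, 0.0, 0.0, 1.0]]}
```

View pics/side0.png

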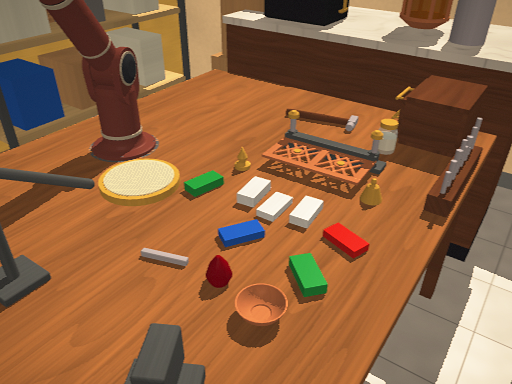

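View pics/top0.png

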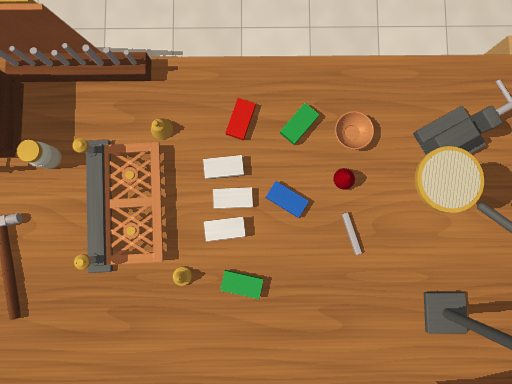

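View pics/wrist0.png

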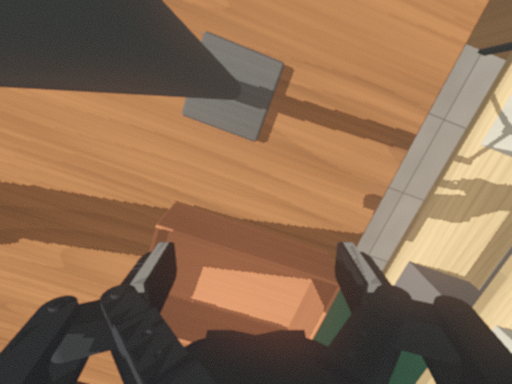

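The top view has image right = −y and image up = +x. It shows three plain aluminium blocks at about (223,167), (233,198) and (225,229), next to the door at (135,200). The blue, red and green blocks are look-alikes. The bell is at (161,128), the finial at (182,276), the drop at (344,179) and the punch at (352,233). Next I'll enlarge the views to measure.

```bash
cat > h.py <<'E'
import numpy as np,cv2
from scipy.spatial.transform import Rotation as R
def cam(n):
    from station import get_state,camera
    s=get_state(); c=camera(n)
    if n=="wrist":
        T=np.eye(4);T[:3,:3]=R.from_quat(s["ee_rot"]).as_matrix();T[:3,3]=s["position"]
        M=T@np.array(c["T_tool_cam"]);c["Rm"]=M[:3,:3];c["o"]=M[:3,3]
    else: c["Rm"]=R.from_quat(c["rotation"]).as_matrix();c["o"]=np.array(c["origin"])
    c["K"]=np.array(c["mtx"]); return c
def ray(c,uv):
    uv=np.atleast_2d(np.array(uv,float));K=c["K"]
    d=np.c_[(uv[:,0]-K[0,2])/K[0,0],-(uv[:,1]-K[1,2])/K[1,1],-np.ones(len(uv))]
    return d@c["Rm"].T
def onz(c,uv,z):
    d=ray(c,uv);return c["o"]+d*((z-c["o"][2])/d[:,2])[:,None]
def proj(c,P):
    p=(np.atleast_2d(P)-c["o"])@c["Rm"];K=c["K"]
    return np.c_[K[0,0]*p[:,0]/-p[:,2]+K[0,2],K[1,1]*-p[:,1]/-p[:,2]+K[1,2]]
def tri(cs,uvs):
    A=np.zeros((3,3));b=np.zeros(3);
    for c,uv in zip(cs,uvs):
        d=ray(c,uv)[0];d/=np.linalg.norm(d);M=np.eye(3)-np.outer(d,d);A+=M;b+=M@c["o"]
    X=np.linalg.solve(A,b);return X
E
python3 - <<'E'
from h import *
t=cam("top");s=cam("side")
im=t["image"];hsv=cv2.cvtColor(im,cv2.COLOR_RGB2HSV)
m=((hsv[...,1]<40)&(hsv[...,2]>190)).astype(np.uint8);m[:100]=0;m[:,270:]=0;m[:,:190]=0
for k in cv2.findContours(m,0,1)[0]:
    if cv2.contourArea(k)>200:
        r=cv2.minAreaRect(k);b=cv2.boxPoints(r);print(np.round(r[0],1),np.round(r[1],1),np.round(onz(t,b,.025)[:,:2],4).tolist(),onz(t,[r[0]],.025).round(4))
for nm,uv,z in [("bell",(161,128),.03),("finial",(182,276),.03),("drop",(344,179),.03),("punch",(352,233),.016),("door corners",(158,143),.033),("d2",(162,261),.033)]:
    print(nm,onz(t,[uv],z).round(3))
cv2.imwrite("pics/side1.png",cv2.resize(s["image"][100:260,220:410],None,fx=4,fy=3.75,interpolation=2)[:,:,::-1])
cv2.imwrite("pics/top1.png",cv2.resize(im[110:290,80:280],None,fx=4,fy=3.3,interpolation=2)[:,:,::-1])
E
```

```text
[224.1 228.5] [19.5 39.3] [[0.5319, 0.0525], [0.5432, -0.0457], [0.4946, -0.0515], [0.4834, 0.0463]] [[5.132e-01 4.000e-04 2.500e-02]]
[232.5 197.4] [19.  38.6] [[0.6137, 0.0295], [0.6175, -0.0683], [0.5693, -0.0703], [0.5654, 0.0271]] [[ 0.5914 -0.0205  0.025 ]]
[223.  166.1] [18.9 38.6] [[0.6911, 0.0552], [0.7008, -0.0428], [0.6522, -0.0477], [0.6426, 0.0499]] [[0.6716 0.0037 0.025 ]]
bell [[0.77  0.162 0.03 ]]
finial [[0.397 0.104 0.03 ]]
drop [[ 0.636 -0.303  0.03 ]]
punch [[ 0.5   -0.323  0.016]]
door corners [[0.731 0.168 0.033]]
d2 [[0.434 0.153 0.033]]
```

View pics/side1.png

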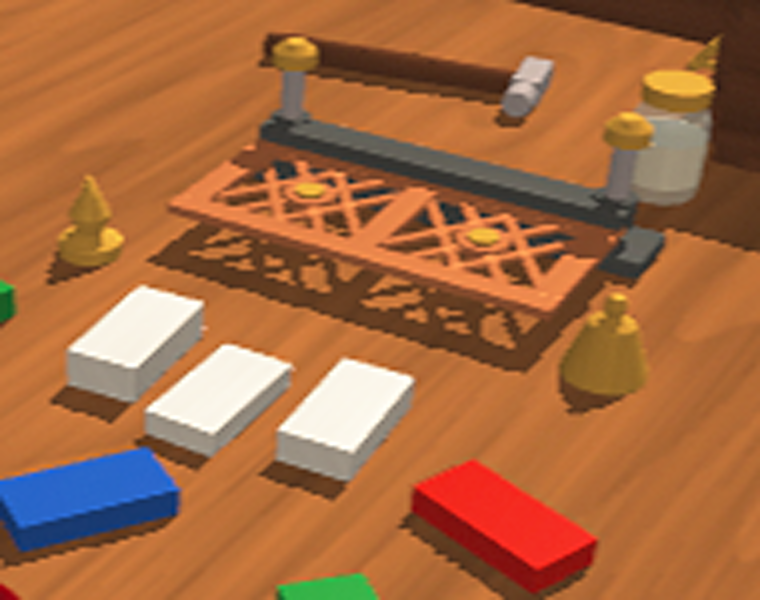

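View pics/top1.png

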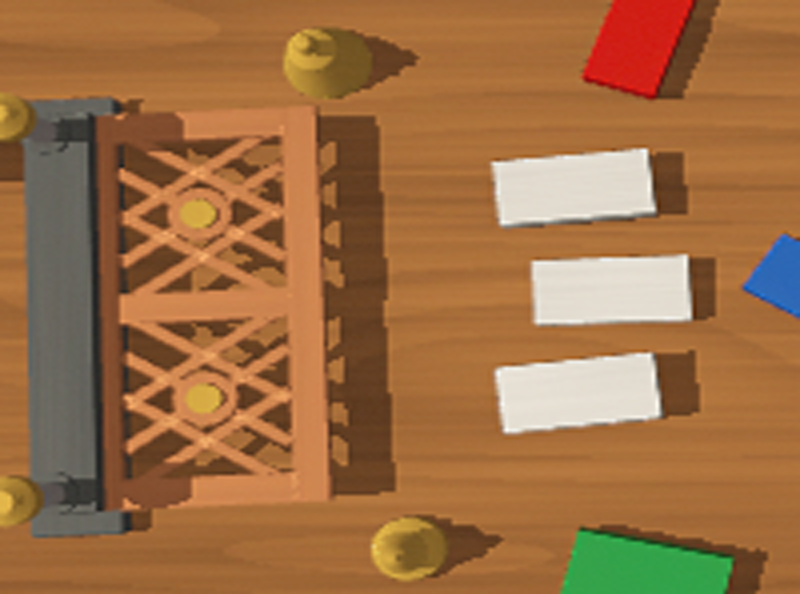

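The enlarged crops show the end faces and shadows. The block near the robot (x≈0.513) is the thickest, the far one (x≈0.672) is mid, and the middle one (x≈0.591) is thin. All three are plain aluminium. Next I'll measure the gap from the door's shadow, calibrated on the blocks' shadows.

```bash
python3 - <<'E'
from h import *
t=cam("top");im=cv2.cvtColor(t["image"],cv2.COLOR_RGB2HSV);g=t["image"].astype(float)
def edges(rows,c0,c1,ch,sign):
    # subpixel location of strongest gradient of given sign in rows
    out=[]
    for r in rows:
        p=cv2.GaussianBlur(g[r:r+1,:,ch],(3,1),0)[0]; d=sign*np.gradient(p)[c0:c1]
        k=int(np.argmax(d)); k=min(max(k,1),len(d)-2)
        den=d[k-1]-2*d[k]+d[k+1];out.append((c0+k+(0.5*(d[k-1]-d[k+1])/den if den else 0),r))
    o=np.array(out);f=np.polyfit(o[:,1],o[:,0],1);res=o[:,0]-np.polyval(f,o[:,1]);ok=abs(res)<.7
    f=np.polyfit(o[ok,1],o[ok,0],1)
    rm=np.mean(rows);return np.array([np.polyval(f,rm),rm]),ok.sum(),len(rows),res[ok].std(),f[0]
S=[]
for nm,rows,a,b,c,d,h in [("thick",range(222,234),238,249,250,261,.03),("thin",range(191,203),247,256,256,264,.02),("mid",range(160,171),238,248,247,258,.025)]:
    e=edges(rows,a,b,2,-1);s=edges(rows,c,d,0,1)
    ye=onz(t,[e[0]],h)[0];ys=onz(t,[s[0]],0)[0]
    print(nm,e,s,ye[1],ys[1],"s=",(ye[1]-ys[1])/h);S.append((ye[1]-ys[1])/h)
s_=np.mean(S)
e=edges(range(152,256),150,168,0,-1);e2=edges(range(152,228),169,186,0,1)
print(e,e2)
for dr in (0,):
  rows=range(152,228);e=edges(rows,152,167,0,-1)
  for z in (.03,.035,.04,.045):
    print(z,onz(t,[e[0]],z)[0][1]-onz(t,[e2[0]],0)[0][1]-s_*z)
E
```

```text
thick (array([244.16219402, 227.5       ]), np.int64(12), 12, np.float64(0.08830149132729649), np.float64(0.11914054279710619)) (array([253.95327207, 227.5       ]), np.int64(12), 12, np.float64(0.25299339880922544), np.float64(0.1130832795615967)) -0.05011124291086384 -0.07417066859090267 s= 0.8019808560012942
thin (array([251.94712766, 196.5       ]), np.int64(12), 12, np.float64(0.037936107253897226), np.float64(0.06074743965214846)) (array([258.30493535, 196.5       ]), np.int64(12), 12, np.float64(0.017671588516536437), np.float64(0.003315580460509793)) -0.0697244130768322 -0.08585788308472869 s= 0.8066735003948243
mid (array([242.51664012, 165.        ]), np.int64(11), 11, np.float64(0.07336139592234953), np.float64(0.08802309477083818)) (array([250.75395636, 165.        ]), np.int64(11), 11, np.float64(0.23647520418397733), np.float64(0.13506428506338974)) -0.04611461865996539 -0.06658719953354908 s= 0.8189032349433475
(array([160.37513805, 203.5       ]), np.int64(13), 104, np.float64(0.1748224862819362), np.float64(0.02761907677672692)) (array([175.49466265, 189.5       ]), np.int64(68), 76, np.float64(0.34421796229396506), np.float64(0.03042920497103493))Traceback (most recent call last):
  File "<stdin>", line 22, in <module>
  File "<stdin>", line 11, in edges
    raise TypeError("expected non-empty vector for x")
TypeError: expected non-empty vector for x
```

```bash
python3 - <<'E'
from h import *
t=cam("top");g=t["image"]
for r in (160,180,200,220,240): print(r,"R",g[r,150:186,0].tolist());print("  G",g[r,150:186,1].tolist())
E
```

```text
160 R [180, 203, 204, 205, 205, 204, 205, 206, 204, 150, 145, 161, 160, 107, 92, 95, 96, 97, 96, 96, 96, 97, 98, 94, 104, 165, 160, 159, 160, 160, 159, 159, 160, 161, 161, 160]
  G [111, 129, 131, 132, 131, 132, 131, 132, 130, 90, 92, 103, 103, 66, 58, 59, 60, 62, 61, 61, 60, 61, 60, 58, 65, 106, 104, 102, 103, 104, 103, 103, 103, 104, 104, 104]
180 R [115, 192, 208, 205, 205, 205, 206, 207, 208, 206, 117, 176, 172, 172, 171, 99, 103, 104, 104, 106, 106, 104, 105, 104, 103, 114, 177, 172, 172, 171, 172, 172, 172, 171, 172, 172]
  G [71, 120, 134, 133, 132, 132, 133, 133, 135, 131, 71, 116, 112, 113, 111, 62, 64, 66, 65, 66, 66, 65, 66, 64, 66, 72, 117, 114, 112, 111, 112, 111, 112, 111, 112, 112]
200 R [207, 207, 208, 205, 204, 205, 206, 210, 210, 209, 181, 96, 103, 105, 106, 106, 107, 107, 108, 107, 108, 109, 109, 110, 109, 105, 116, 181, 179, 178, 178, 180, 179, 180, 180, 181]
  G [133, 132, 134, 131, 130, 132, 134, 136, 136, 135, 111, 58, 64, 67, 67, 67, 66, 68, 69, 67, 67, 70, 68, 68, 69, 65, 74, 120, 118, 117, 118, 119, 118, 118, 118, 118]
220 R [98, 108, 169, 209, 204, 203, 207, 206, 209, 208, 204, 129, 172, 177, 177, 175, 103, 104, 104, 98, 98, 99, 101, 100, 101, 99, 110, 172, 168, 169, 169, 170, 171, 170, 171, 171]
  G [61, 67, 103, 134, 131, 130, 132, 133, 137, 134, 132, 77, 113, 117, 117, 114, 65, 65, 65, 61, 60, 63, 62, 61, 64, 64, 70, 113, 109, 111, 110, 112, 113, 111, 111, 113]
240 R [149, 99, 165, 210, 204, 204, 207, 207, 208, 207, 208, 207, 90, 96, 98, 98, 98, 99, 100, 99, 98, 99, 99, 100, 99, 99, 97, 107, 167, 163, 162, 162, 162, 162, 162, 162]
  G [89, 62, 104, 135, 131, 130, 134, 133, 135, 132, 133, 132, 53, 59, 62, 61, 62, 62, 62, 61, 62, 61, 62, 63, 63, 62, 62, 67, 108, 106, 105, 105, 106, 105, 105, 105]
```

```bash
python3 - <<'E'
from h import *
t=cam("top")
for s_ in (.80,.81,.82):
  for r,a,b in ((160,158.5,174.5),(180,159.5,175.35),(200,160.25,176.35),(220,160.55,176.3),(240,161.5,177.4)):
    f=lambda z:onz(t,[(a,r)],z)[0][1]-onz(t,[(b,r)],0)[0][1]-s_*z
    from scipy.optimize import brentq
    z=brentq(f,.01,.08);print(s_,r,round(z*1000-8,2),onz(t,[(a,r)],z)[0].round(4))
E
```

```text
0.8 160 31.39 [0.6857 0.1646 0.0394]
0.8 180 30.97 [0.6351 0.1613 0.039 ]
0.8 200 31.5 [0.5848 0.1584 0.0395]
0.8 220 30.52 [0.5351 0.1571 0.0385]
0.8 240 30.83 [0.4858 0.1538 0.0388]
0.81 160 31.03 [0.6858 0.1647 0.039 ]
0.81 180 30.6 [0.6351 0.1614 0.0386]
0.81 200 31.13 [0.5848 0.1585 0.0391]
0.81 220 30.16 [0.5351 0.1572 0.0382]
0.81 240 30.46 [0.4858 0.1539 0.0385]
0.82 160 30.67 [0.6859 0.1648 0.0387]
0.82 180 30.25 [0.6352 0.1615 0.0382]
0.82 200 30.77 [0.5849 0.1586 0.0388]
0.82 220 29.8 [0.5351 0.1572 0.0378]
0.82 240 30.1 [0.4858 0.154  0.0381]
```

The shadow method puts the gap at about 31 ± 1 mm, so I'll try the thick block first. Before the first move I need to locate the dark lamp-like stand beside the gripper.

```bash
python3 - <<'E'
from h import *
t=cam("top");s=cam("side");w=cam("wrist")
print("TCP in top/side",proj(t,[[.223,-.61,.23]]),proj(s,[[.223,-.61,.23]]))
print("arm end",tri([t,s],[(480,207),(90,183)]))
print("base top",onz(t,[(445,312)],.01),"wrist",onz(w,[(235,85)],.01),"side",onz(s,[(20,282)],.01))
print("box",tri([t,s],[(440,120),(160,330)]), onz(t,[(445,130)],0.05))
for n,c in(("thick",(224.1,228.5)),): print(onz(t,[c],.03))
cv2.imwrite("pics/side2.png",cv2.resize(s["image"][150:384,0:260],None,fx=3,fy=2.5)[:,:,::-1])
cv2.imwrite("pics/top2.png",cv2.resize(t["image"][60:384,380:512],None,fx=3,fy=1.8)[:,:,::-1])
E
```

```text
TCP in top/side [[532.92110307 379.14212851]] [[-79.71633375 189.46354792]]
arm end [ 0.55013137 -0.48774199  0.29957343]
base top [[ 0.30171987 -0.55122954  0.01      ]] wrist [[ 0.3072374  -0.55392185  0.01      ]] side [[ 0.3178824  -0.54800035  0.01      ]]
box [ 0.74139722 -0.52197956  0.13292066] [[ 0.7555557  -0.55488339  0.05      ]]
[[5.13117224e-01 3.82045815e-05 3.00000000e-02]]
```

View pics/side2.png

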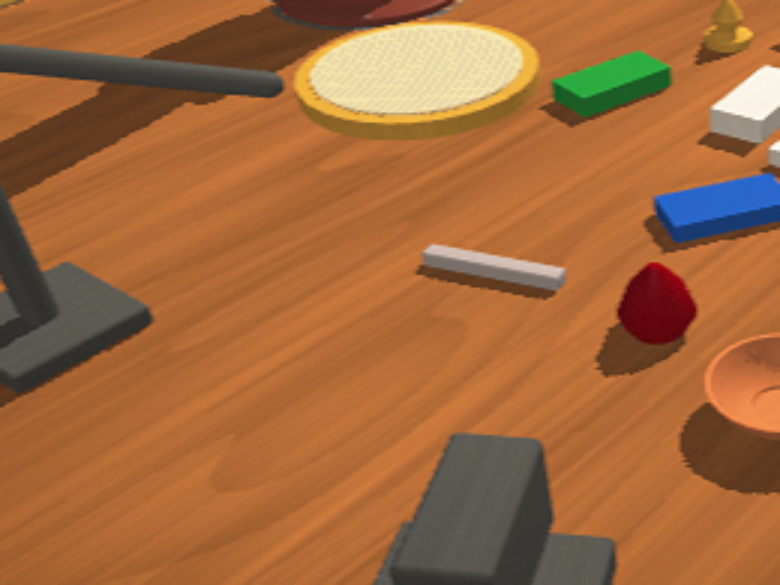

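View pics/top2.png

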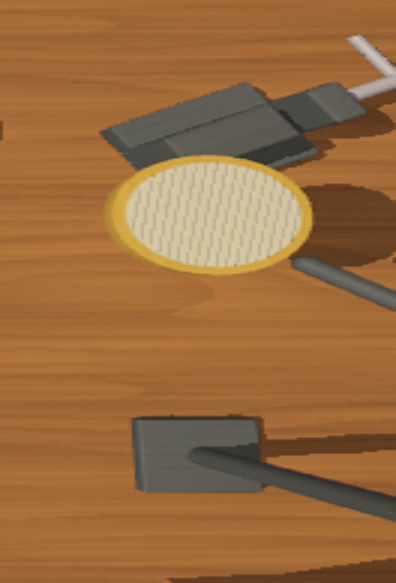

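```bash
python3 - <<'E'
from h import *
t=cam("top");s=cam("side")
P=tri([t,s],[(450,180),(138,180)]);print("disc c",P,np.hypot(*P[:2]),proj(t,[P]),proj(s,[P]))
# bar: plane from top view line, ray from side
d1,d2=ray(t,[(480,207),(511,232)]);n=np.cross(d1,d2)
for uv in [(90,183),(45,176),(2,171)]:
    d=ray(s,[uv])[0];k=n@(t["o"]-s["o"])/(n@d);X=s["o"]+k*d;print("bar",X.round(3),np.hypot(*X[:2]).round(3))
# post
d1,d2=ray(t,[(447,312),(510,341)]);n=np.cross(d1,d2)
for uv in [(16,275),(2,220)]:
    d=ray(s,[uv])[0];k=n@(t["o"]-s["o"])/(n@d);X=s["o"]+k*d;print("post",X.round(3))
for z in (.0,.2,.3,.4,.5):print(z,proj(t,[[.3,-.55,z]]).round(),proj(s,[[.3,-.55,z]]).round())
for uv in [(450,147),(450,213),(418,180),(484,180)]: 
    X=onz(t,[uv],P[2])[0];print(X.round(3),np.hypot(*X[:2]).round(3))
E
```

```text
disc c [ 0.59983971 -0.43722373  0.29740753] 0.7422750623194226 [[449.90234344 179.92098181]] [[137.85564287 179.97980025]]
bar [ 0.55  -0.487  0.299] 0.735
bar [ 0.506 -0.529  0.316] 0.732
bar [ 0.466 -0.568  0.33 ] 0.734
post [ 0.306 -0.546  0.022]
post [ 0.311 -0.535  0.156]
0.0 [[443. 312.]] [[ 16. 283.]]
0.2 [[490. 334.]] [[-17. 202.]]
0.3 [[524. 349.]] [[-37. 153.]]
0.4 [[570. 370.]] [[-60.  96.]]
0.5 [[635. 400.]] [[-87.  29.]]
[ 0.661 -0.441  0.297] 0.794
[ 0.539 -0.434  0.297] 0.692
[ 0.6   -0.379  0.297] 0.71
[ 0.599 -0.5    0.297] 0.78
```

The magnifier's post, bar and disc all sit at a radius over 0.61 m. I'll back away from the post, draw in to a radius of about 0.47 m, then swing round.

Call:
send_rows(motion=[{"travel": [-0.15,0,-0.08]},{"travel": [-0.24,-0.15,-0.2]},{"travel": [-0.24,-0.35,-0.2]},{"travel": [-0.24,-0.53,-0.2]},{"travel": [-0.2,-0.68,-0.2]},{"travel": [-0.03,-0.68,-0.2],"turn": [0,0,0]},{"travel": [0.17,-0.68,-0.2],"turn": [0,0,-0.11]},{"travel": [0.37,-0.71,-0.2],"turn": [0,0,-0.24]},{"travel": [0.56,-0.76,-0.2],"turn": [0,0,-0.38]},{"travel": [0.75,-0.83,-0.2],"turn": [0,0,-0.51]},{"travel": [0.95,-0.93,-0.2],"turn": [0,0,-0.67]},{"travel": [0.95,-0.93,-0.2],"turn": [0,0,-0.67]}], fingers=73)

```text
invalid input at $.motion[0]: expected keys travel, turn
```

Call:
send_rows(motion=[{"travel": [-0.15,0,-0.08],"turn": [0,0,0]},{"travel": [-0.24,-0.15,-0.2],"turn": [0,0,0]},{"travel": [-0.24,-0.35,-0.2],"turn": [0,0,0]},{"travel": [-0.24,-0.53,-0.2],"turn": [0,0,0]},{"travel": [-0.2,-0.68,-0.2],"turn": [0,0,0]},{"travel": [-0.03,-0.68,-0.2],"turn": [0,0,0]},{"travel": [0.17,-0.68,-0.2],"turn": [0,0,-0.11]},{"travel": [0.37,-0.71,-0.2],"turn": [0,0,-0.24]},{"travel": [0.56,-0.76,-0.2],"turn": [0,0,-0.38]},{"travel": [0.75,-0.83,-0.2],"turn": [0,0,-0.51]},{"travel": [0.95,-0.93,-0.2],"turn": [0,0,-0.67]},{"travel": [0.95,-0.93,-0.2],"turn": [0,0,-0.67]}], fingers=73)

```text
clock: 1.85
position: [0.3719, -0.3042, 0.2819]
ee_rot: [0.902, 0.431, 0.003, -0.0]
wrist_force: [-0.1, -0.6, -0.2]
finger_gap: 0.73
```

Call:
send_rows(motion=[{"travel": [0.19,-0.06,0.0],"turn": [0,0,-0.19]},{"travel": [0.38,-0.12,0.0],"turn": [0,0,-0.38]},{"travel": [0.57,-0.18,0.0],"turn": [0,0,-0.57]},{"travel": [0.75,-0.24,0.1],"turn": [0,0,-0.75]},{"travel": [0.83,-0.27,0.2],"turn": [0,0,-0.9]},{"travel": [0.83,-0.27,0.32],"turn": [0,0,-1.0]},{"travel": [0.83,-0.27,0.32],"turn": [0,0,-1.0]}])

```text
clock: 2.55
position: [0.4446, -0.1072, 0.1985]
ee_rot: [0.674, 0.739, -0.002, -0.003]
wrist_force: [-0.5, -0.6, 0.5]
finger_gap: 0.731
```

```bash
python3 - <<'E'
from h import *
from station import *
s=get_state();print(s["clock"],s["position"].round(4) if hasattr(s["position"],"round") else s["position"],s["ee_rot"],s["q"],s["finger_gap"])
w=cam("wrist");cv2.imwrite("pics/w2.png",w["image"][:,:,::-1])
T=R.from_quat(s["ee_rot"]).as_matrix();print(T.round(4))
hsv=cv2.cvtColor(w["image"],cv2.COLOR_RGB2HSV);m=((hsv[...,1]<40)&(hsv[...,2]>150)).astype(np.uint8)
for k in cv2.findContours(m,0,1)[0]:
    if cv2.contourArea(k)>800:
        r=cv2.minAreaRect(k);print(np.round(r[0],1),np.round(r[1],1));
        for h in (.02,.025,.03):
            b=onz(w,cv2.boxPoints(r),h)[:,:2];print(h,b.round(4).tolist(),np.linalg.norm(b[0]-b[1]).round(4),np.linalg.norm(b[1]-b[2]).round(4))
E
```

```text
2.55 [ 0.4446 -0.1072  0.1985] [ 0.67353191  0.73914707 -0.00203784 -0.00349641] [ 0.54106577  0.40228612 -0.48402808  1.98414609  0.25019056  0.82122182
  0.00944731] 0.7311114553729323
[[-0.0927  0.9957 -0.0079]
 [ 0.9957  0.0927  0.0017]
 [ 0.0024 -0.0077 -1.    ]]
[395.6 103.8] [47.1 99.8]
0.02 [[0.5672, -0.0701], [0.5635, 0.0336], [0.6142, 0.0303], [0.6235, -0.0746]] 0.1037 0.0508
0.025 [[0.5652, -0.0694], [0.5616, 0.0326], [0.6114, 0.0293], [0.6206, -0.0739]] 0.1021 0.05
0.03 [[0.5632, -0.0688], [0.5596, 0.0316], [0.6087, 0.0284], [0.6177, -0.0732]] 0.1005 0.0492
[476.7  87.8] [ 48.4 109.5]
0.02 [[0.6536, -0.0478], [0.6435, 0.0607], [0.6951, 0.0565], [0.7114, -0.0536]] 0.109 0.0518
0.025 [[0.6502, -0.0475], [0.6404, 0.0593], [0.6911, 0.0551], [0.7071, -0.0532]] 0.1073 0.051
0.03 [[0.6469, -0.0472], [0.6372, 0.0579], [0.6872, 0.0538], [0.7029, -0.0528]] 0.1056 0.0502
[330.6  76. ] [ 50.1 103.7]
0.02 [[0.4941, -0.052], [0.4824, 0.0514], [0.5338, 0.0546], [0.5512, -0.0485]] 0.104 0.0514
0.025 [[0.4932, -0.0516], [0.4818, 0.0501], [0.5323, 0.0533], [0.5495, -0.0482]] 0.1024 0.0506
0.03 [[0.4924, -0.0513], [0.4811, 0.0489], [0.5308, 0.052], [0.5477, -0.0479]] 0.1008 0.0498
```

View pics/w2.png

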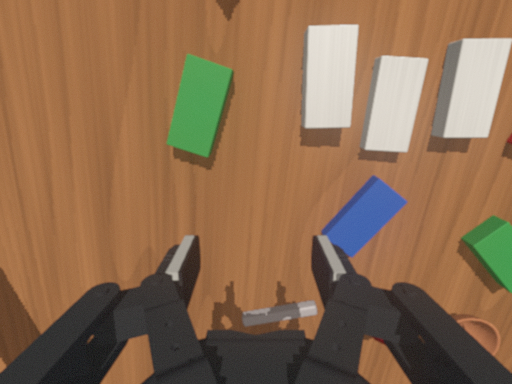

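Call:
send_rows(motion=[{"travel": [0.09,0.1,0.13],"turn": [0,0,-0.01]},{"travel": [0.18,0.2,0.26],"turn": [0,0,-0.02]},{"travel": [0.27,0.315,0.39],"turn": [0,0,-0.03]},{"travel": [0.27,0.315,0.39],"turn": [0,0,-0.03]},{"travel": [0.27,0.315,0.39],"turn": [0,0,-0.03]}])

```text
clock: 3.1
position: [0.5204, -0.0339, 0.1043]
ee_rot: [0.666, 0.746, -0.0, 0.0]
wrist_force: [-0.1, -0.6, 1.0]
finger_gap: 0.733
```

```bash
python3 - <<'E'
from h import *
from station import *
s=get_state();print(s["clock"],s["position"],s["ee_rot"],s["wrist_force"],s["finger_gap"])
print(R.from_quat(s["ee_rot"]).as_matrix().round(4))
w=cam("wrist");cv2.imwrite("pics/w3.png",w["image"][:,:,::-1])
t=cam("top");cv2.imwrite("pics/t3.png",t["image"][:,:,::-1])
E
```

```text
3.1 [ 0.52037206 -0.03388153  0.10430648] [ 6.65896682e-01  7.46043879e-01 -1.43013463e-04  3.44022048e-04] [-0.09225926 -0.62863531  0.97000909] 0.7332324119903417
[[-1.132e-01  9.936e-01  3.000e-04]
 [ 9.936e-01  1.132e-01 -7.000e-04]
 [-7.000e-04  2.000e-04 -1.000e+00]]
```

View pics/w3.png

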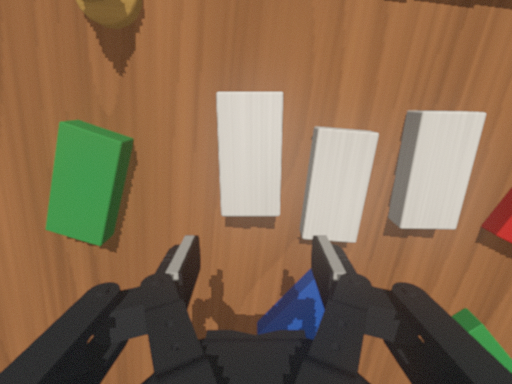

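Call:
send_rows(motion=[{"travel": [0,-0.016,0.1],"turn": [0,0,0]},{"travel": [0,-0.016,0.2],"turn": [0,0,0]},{"travel": [0,-0.016,0.24],"turn": [0,0,0]},{"travel": [0,-0.016,0.24],"turn": [0,0,0]}], fingers=69)

```text
clock: 3.6
position: [0.5151, -0.0352, 0.0441]
ee_rot: [0.666, 0.746, -0.001, 0.0]
wrist_force: [-0.9, 1.2, -0.1]
finger_gap: 0.689
```

```bash
python3 - <<'E'
from h import *
from station import *
s=get_state();print(s["clock"],s["position"],s["wrist_force"],s["finger_gap"])
w=cam("wrist");cv2.imwrite("pics/w4.png",w["image"][:,:,::-1])
E
```

```text
3.6 [ 0.51512126 -0.03515834  0.0441301 ] [-0.87776056  1.16419229 -0.13401463] 0.6890375489386706
```

View pics/w4.png

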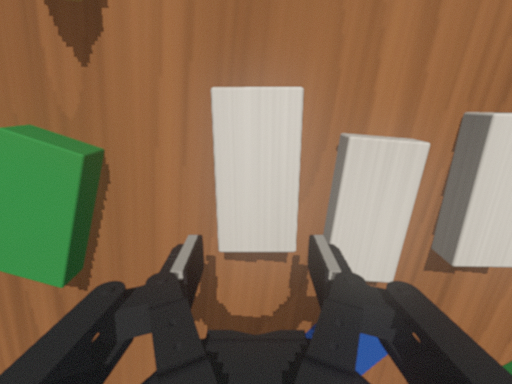

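```bash
python3 - <<'E'
from h import *
w=cam("wrist");print(onz(w,[(217,250),(297,250),(212,87),(302,87)],.03).round(4)); print(proj(w,[[.5151,-.0352,.0441]]))
E
```

```text
[[ 0.4931 -0.0512  0.03  ]
 [ 0.5447 -0.0454  0.03  ]
 [ 0.4834  0.0475  0.03  ]
 [ 0.5315  0.053   0.03  ]]
[[253.39588752 242.10132211]]
```

Call:
send_rows(motion=[{"travel": [0,0.005,0.06],"turn": [0,0,0]},{"travel": [0,0.005,0.12],"turn": [0,0,0]},{"travel": [0,0.005,0.165],"turn": [0,0,0]},{"travel": [0,0.005,0.165],"turn": [0,0,0]},{"travel": [0,0.005,0.165],"turn": [0,0,0]}])

```text
clock: 4.2
position: [0.5172, -0.0336, 0.0032]
ee_rot: [0.665, 0.747, 0.0, 0.0]
wrist_force: [0.6, 1.2, -0.3]
finger_gap: 0.686
```

Tail is at y≈−0.048 and there's no contact, so I'll close on the block.

Call:
send_rows(motion=[{"travel": [0,0,0],"turn": [0,0,0]},{"travel": [0,0,0],"turn": [0,0,0]},{"travel": [0,0,0],"turn": [0,0,0]},{"travel": [0,0,0],"turn": [0,0,0]},{"travel": [0,0,0],"turn": [0,0,0]},{"travel": [0,0,0],"turn": [0,0,0]}], fingers=30)

```text
clock: 4.8
position: [0.5172, -0.0337, 0.0037]
ee_rot: [0.665, 0.747, 0.0, 0.001]
wrist_force: [-1.0, -0.3, 5.2]
finger_gap: 0.572
```

```bash
python3 - <<'E'
from h import *
from station import *
s=get_state();print(s["clock"],s["position"],s["wrist_force"],s["ft_torque"],s["finger_gap"])
w=cam("wrist");cv2.imwrite("pics/w5.png",w["image"][:,:,::-1])
s=cam("side");cv2.imwrite("pics/s5.png",cv2.resize(s["image"][100:260,220:410],None,fx=4,fy=3.75,interpolation=2)[:,:,::-1])
E
```

```text
4.8 [ 0.51716173 -0.03367402  0.00368917] [-0.95422508 -0.26839474  5.15557238] [-0.07569533  0.33781807  0.05034144] 0.5715099450199146
```

View pics/w5.png

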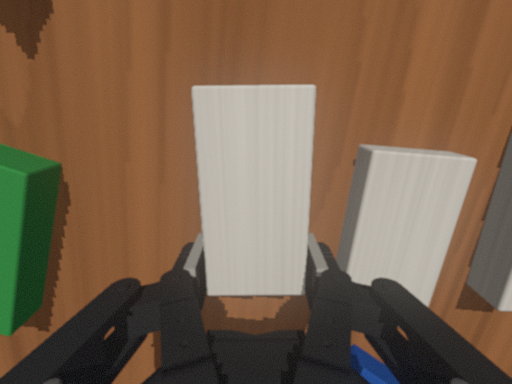

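View pics/s5.png

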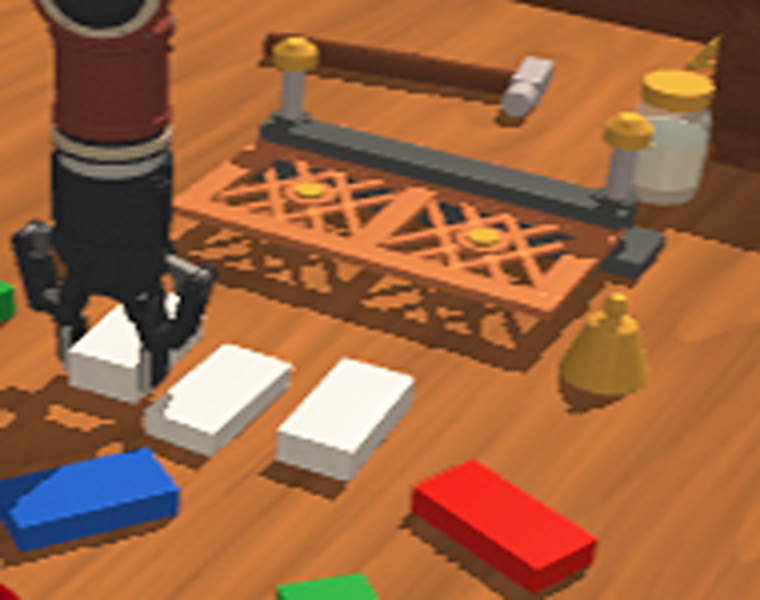

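Gripped, block flat and centred. I'll slide it along the bench, turning to the door's yaw (about 3°), to just short of the lip.

Call:
send_rows(motion=[{"travel": [0.04,0.005,0],"turn": [0,0,0.01]},{"travel": [0.1,0.012,0],"turn": [0,0,0.03]},{"travel": [0.17,0.02,0],"turn": [0,0,0.05]},{"travel": [0.24,0.028,0],"turn": [0,0,0.07]},{"travel": [0.31,0.036,0],"turn": [0,0,0.078]},{"travel": [0.36,0.042,0],"turn": [0,0,0.078]},{"travel": [0.38,0.044,0],"turn": [0,0,0.078]},{"travel": [0.38,0.044,0],"turn": [0,0,0.078]},{"travel": [0.38,0.044,0],"turn": [0,0,0.078]}])

```text
clock: 5.8
position: [0.5176, 0.0607, 0.0037]
ee_rot: [0.688, 0.726, -0.0, 0.001]
wrist_force: [-0.0, -2.4, 5.8]
finger_gap: 0.571
```

```bash
python3 - <<'E'
from h import *
from station import *
s=get_state();print(s["clock"],s["position"],s["ee_rot"],s["wrist_force"],s["ft_torque"],s["finger_gap"])
w=cam("wrist");cv2.imwrite("pics/w6.png",w["image"][:,:,::-1])
s=cam("side");cv2.imwrite("pics/s6.png",cv2.resize(s["image"][120:220,230:390],None,fx=5,fy=5,interpolation=2)[:,:,::-1])
E
```

```text
5.8 [0.51760115 0.06068536 0.00367422] [ 6.87906274e-01  7.25798330e-01 -1.90892059e-04  1.30587001e-03] [-0.03683864 -2.40746053  5.76737324] [-0.48407466  0.27304858  0.15726298] 0.5713223324867874
```

View pics/w6.png

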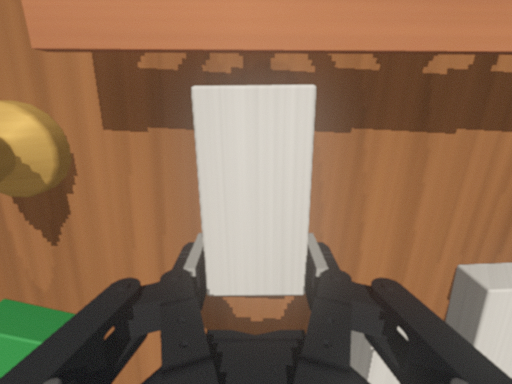

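View pics/s6.png

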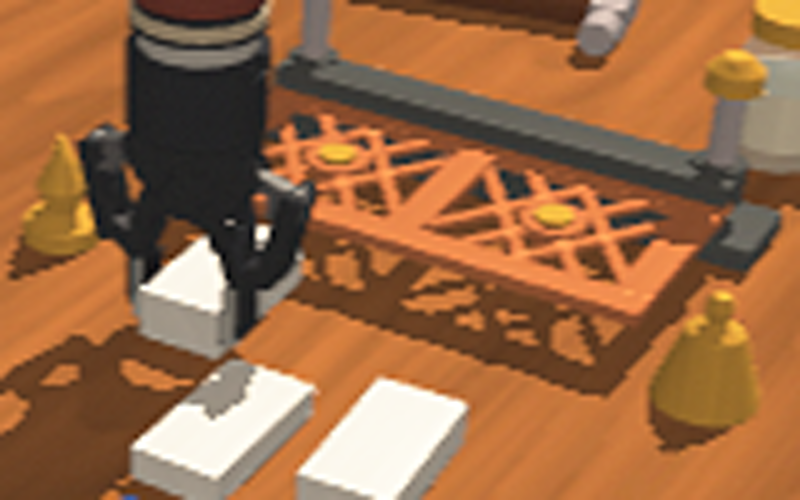

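```bash
python3 - <<'E'
from h import *
w=cam("wrist");
for z in (.025,.0295,.0315,.0345): print(z,onz(w,[(100,51),(255,50),(450,51)],z).round(4).tolist())
print(onz(w,[(193,86),(315,86),(207,296),(304,296)],.03).round(4).tolist())
g=w["image"][:,:,0].astype(int)
for c in (150,300,400):print(g[30:60,c].tolist())
E
```

```text
0.025 [[0.4507, 0.1545, 0.025], [0.5125, 0.1582, 0.025], [0.5906, 0.1621, 0.025]]
0.0295 [[0.4531, 0.1539, 0.0295], [0.5126, 0.1575, 0.0295], [0.5877, 0.1612, 0.0295]]
0.0315 [[0.4541, 0.1537, 0.0315], [0.5126, 0.1572, 0.0315], [0.5865, 0.1608, 0.0315]]
0.0345 [[0.4556, 0.1533, 0.0345], [0.5126, 0.1567, 0.0345], [0.5846, 0.1603, 0.0345]]
[[0.4887, 0.1432, 0.03], [0.5371, 0.1458, 0.03], [0.4942, 0.043, 0.03], [0.5436, 0.0455, 0.03]]
[191, 192, 189, 188, 190, 188, 187, 187, 186, 187, 189, 188, 189, 190, 189, 189, 192, 190, 178, 142, 105, 109, 124, 142, 150, 150, 151, 149, 147, 150]
[196, 196, 195, 194, 193, 192, 191, 190, 192, 193, 189, 192, 192, 191, 191, 190, 193, 191, 190, 183, 144, 111, 107, 129, 155, 164, 163, 161, 164, 165]
[192, 191, 192, 192, 192, 189, 190, 188, 190, 191, 189, 189, 189, 188, 187, 187, 188, 190, 189, 182, 154, 116, 96, 98, 100, 101, 105, 100, 102, 103]
```

Call:
send_rows(motion=[{"travel": [0.015,0,0],"turn": [0,0,0]},{"travel": [0.03,0,0],"turn": [0,0,0]},{"travel": [0.04,0,0],"turn": [0,0,0]},{"travel": [0.046,0,0],"turn": [0,0,0]},{"travel": [0.052,0,0],"turn": [0,0,0]},{"travel": [0.058,0,0],"turn": [0,0,0]},{"travel": [0.064,0,0],"turn": [0,0,0]},{"travel": [0.064,0,0],"turn": [0,0,0]}])

```text
clock: 6.75
position: [0.517, 0.0721, 0.0037]
ee_rot: [0.69, 0.724, -0.003, 0.003]
wrist_force: [0.3, -9.1, 7.2]
finger_gap: 0.57
```

```bash
python3 - <<'E'
from h import *
from station import *
s=get_state();print(s["clock"],s["position"],s["ee_rot"],s["wrist_force"],s["ft_torque"],s["finger_gap"])
w=cam("wrist");cv2.imwrite("pics/w7.png",w["image"][:,:,::-1])
E
```

```text
6.75 [0.51700375 0.0720545  0.00367902] [ 0.6895102   0.72426549 -0.00251835  0.00297493] [ 0.27835491 -9.10759832  7.2255671 ] [-1.54651604  0.03396014  0.10017896] 0.5697882285623782
```

View pics/w7.png

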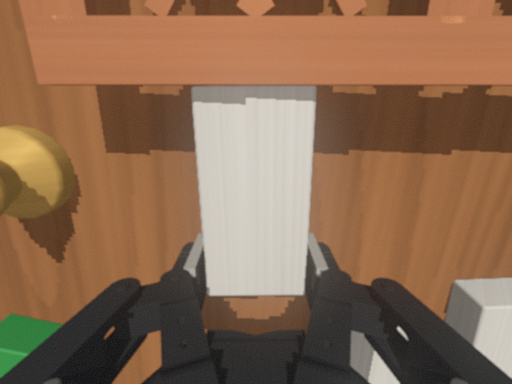

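Advance stopped at 11.4 mm of the commanded 16. The force rose from 2.4 N to 9 N, with the block's front edge at the lip line (row 85–86). So the thick block is blocked at the lip. I'll back off, release, and look at the lip from the front to cross-check.

Call:
send_rows(motion=[{"travel": [-0.02,0,0],"turn": [0,0,0]},{"travel": [-0.05,0,0],"turn": [0,0,0]},{"travel": [-0.09,0,0],"turn": [0,0,0]},{"travel": [-0.12,0,0],"turn": [0,0,0]},{"travel": [-0.13,0,0],"turn": [0,0,0]},{"travel": [-0.13,0,0],"turn": [0,0,0]}])

```text
clock: 7.4
position: [0.5194, 0.0482, 0.0037]
ee_rot: [0.687, 0.726, 0.003, 0.0]
wrist_force: [-0.2, 4.3, 6.0]
finger_gap: 0.573
```

Call:
send_rows(motion=[{"travel": [0,0,0],"turn": [0,0,0]},{"travel": [0,0,0],"turn": [0,0,0]},{"travel": [0,0,0],"turn": [0,0,0]},{"travel": [0,0,-0.1],"turn": [0,0,0]},{"travel": [0,0,-0.3],"turn": [0,0,0]},{"travel": [0,0,-0.5],"turn": [0,0,0]},{"travel": [0,0,-0.5],"turn": [0,0,0]}], fingers=69)

```text
clock: 8.1
position: [0.522, 0.0462, 0.1335]
ee_rot: [0.688, 0.726, 0.005, 0.004]
wrist_force: [1.3, 0.9, 0.1]
finger_gap: 0.691
```

```bash
python3 - <<'E'
from h import *
from station import *
s=get_state();print(s["clock"],s["position"],s["ee_rot"],s["q"],s["wrist_force"],s["finger_gap"])
w=cam("wrist");cv2.imwrite("pics/w8.png",w["image"][:,:,::-1])
E
```

```text
8.1 [0.52195897 0.04615526 0.13352328] [0.68805574 0.72562865 0.00498647 0.00418226] [ 0.1294095   0.56818309 -0.38869951  1.90506813  0.31807683  0.71503668
 -0.39079219] [1.31973513 0.94331096 0.07650663] 0.6906080236782708
```

View pics/w8.png

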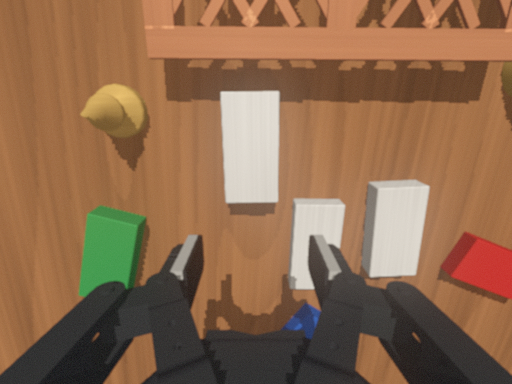

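Call:
send_rows(motion=[{"travel": [-0.08,0.05,0.0],"turn": [0,0.1,0]},{"travel": [-0.16,0.11,0.0],"turn": [0,0.25,0]},{"travel": [-0.24,0.16,0.04],"turn": [0,0.4,0]},{"travel": [-0.27,0.18,0.08],"turn": [0,0.55,0]},{"travel": [-0.27,0.18,0.14],"turn": [0,0.7,0]},{"travel": [-0.27,0.18,0.2],"turn": [0,0.85,0]},{"travel": [-0.27,0.18,0.25],"turn": [0,1.0,0]},{"travel": [-0.27,0.18,0.25],"turn": [0,1.0,0]},{"travel": [-0.27,0.18,0.25],"turn": [0,1.0,0]}])

```text
clock: 9.05
position: [0.5651, -0.0191, 0.0637]
ee_rot: [0.636, 0.67, 0.262, -0.279]
wrist_force: [0.9, 0.5, -0.4]
finger_gap: 0.692
```

```bash
python3 - <<'E'
from h import *
from station import *
import pickle
s=get_state();print(s["clock"],s["position"],s["ee_rot"],s["q"],s["wrist_force"],s["finger_gap"])
w=cam("wrist");cv2.imwrite("pics/w9.png",w["image"][:,:,::-1]);pickle.dump(w,open("w9.pkl","wb"));print(w["o"])
E
```

```text
9.05 [ 0.56512581 -0.01910692  0.06374672] [ 0.6359703   0.66986112  0.26237499 -0.27926192] [ 0.81051932  1.06421558 -0.83802679  1.68208158 -0.05604002  0.84321467
  0.31304813] [ 0.86660709  0.53361074 -0.355255  ] 0.6921750806750624
[ 0.56837849 -0.06490203  0.22164294]
```

View pics/w9.png

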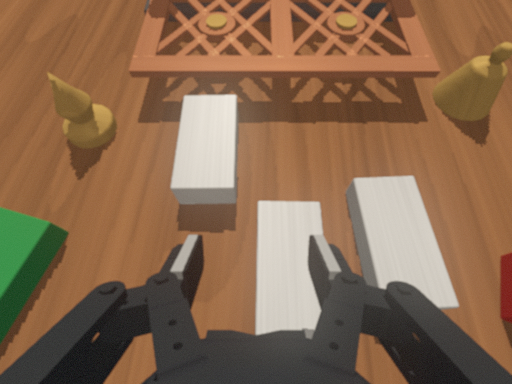

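```bash
python3 - <<'E'
from h import *
import pickle
w=pickle.load(open("w9.pkl","rb"));im=w["image"]
cv2.imwrite("pics/w9z.png",cv2.resize(im[45:215,120:320],None,fx=4,fy=3.5,interpolation=0)[:,:,::-1])
g=im[:,:,:].astype(int)
for c in (160,200,220,260,330,400):print(c,g[54:84,c,0].tolist())
print("blk",[ (c,g[88:102,c,0].tolist()) for c in (195,210,225)])
E
```

```text
160 [124, 157, 182, 188, 187, 189, 189, 192, 191, 193, 191, 191, 191, 191, 191, 190, 173, 137, 115, 114, 116, 112, 111, 112, 111, 104, 108, 106, 107, 105]
200 [147, 174, 191, 196, 197, 194, 198, 200, 200, 200, 200, 200, 200, 202, 200, 198, 181, 147, 122, 118, 118, 120, 118, 118, 112, 111, 115, 114, 116, 114]
220 [149, 179, 194, 197, 198, 197, 199, 200, 200, 203, 204, 204, 204, 204, 202, 201, 184, 146, 121, 119, 124, 117, 120, 119, 117, 115, 114, 117, 117, 134]
260 [121, 164, 194, 202, 200, 200, 199, 202, 202, 204, 203, 206, 207, 207, 205, 203, 185, 146, 119, 119, 115, 117, 116, 121, 122, 115, 107, 111, 110, 109]
330 [131, 169, 188, 194, 194, 193, 194, 195, 193, 196, 194, 195, 195, 196, 197, 194, 178, 142, 115, 108, 115, 116, 114, 109, 103, 102, 105, 104, 105, 102]
400 [112, 147, 177, 183, 187, 184, 187, 188, 188, 189, 187, 187, 185, 185, 187, 187, 178, 141, 111, 107, 106, 111, 105, 107, 98, 100, 100, 97, 99, 99]
blk [(195, [124, 112, 110, 109, 109, 111, 136, 184, 216, 224, 224, 225, 224, 224]), (210, [117, 116, 116, 114, 116, 119, 156, 202, 223, 228, 228, 228, 227, 227]), (225, [117, 117, 118, 117, 114, 122, 171, 221, 236, 236, 237, 235, 235, 236])]
```

View pics/w9z.png

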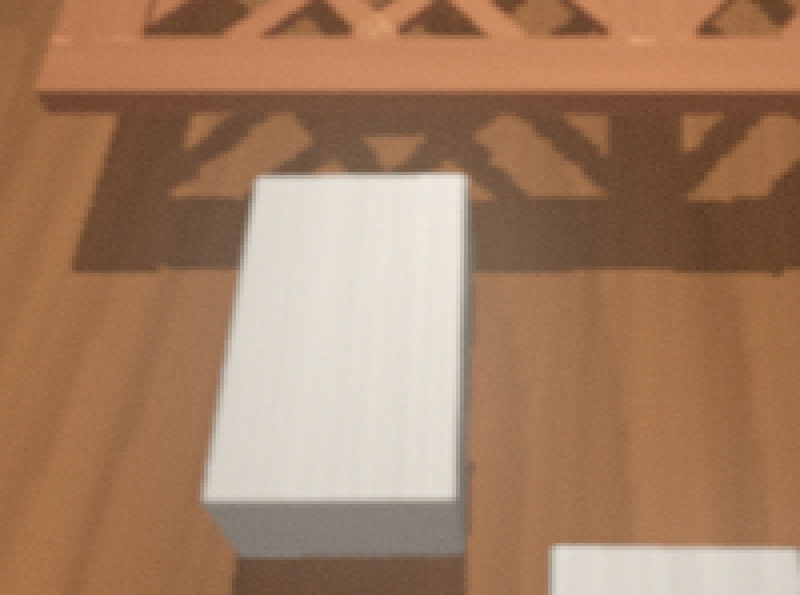

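```bash
python3 - <<'E'
from h import *
import pickle
from scipy.optimize import brentq
w=pickle.load(open("w9.pkl","rb"));im=w["image"].astype(int)
def edge(c,r0,r1,sg,ch=0):
    p=im[r0:r1,c-1:c+2,ch].mean(1);d=sg*np.gradient(p);k=np.argmax(d[1:-1])+1;den=d[k-1]-2*d[k]+d[k+1]
    return r0+k+.5*(d[k-1]-d[k+1])/den
for c in (200,214,230): print("blk front",c,onz(w,[(c,edge(c,90,100,1))],.03)[0].round(4),"tail",onz(w,[(c,edge(c,182,194,-1))],.03)[0].round(4))
print("tail bottom",[onz(w,[(c,edge(c,196,208,-1))],0)[0].round(4).tolist() for c in (195,210,225)])
yl_c=None
for c in (160,215,260,330,400):
    rt=edge(c,66,76,-1)
    # lower lip: green-channel
    print(c,"top row",round(rt,2),[onz(w,[(c,rt)],z)[0][1].round(4) for z in (.0335,.0375,.0395,.0425)], "G",im[68:84,c,1].tolist())
    if c in(260,330): print("shadow rows",im[114:128,c,0].tolist())
E
```

```text
blk front 200 [0.5046 0.1323 0.03  ] tail [0.5191 0.0331 0.03  ]
blk front 214 [0.5178 0.1333 0.03  ] tail [0.53   0.0338 0.03  ]
blk front 230 [0.533  0.1345 0.03  ] tail [0.5425 0.0347 0.03  ]
tail bottom [[0.5092, 0.0327, 0.0], [0.5225, 0.033, 0.0], [0.5356, 0.0344, 0.0]]
160 top row 70.66 [np.float64(0.1586), np.float64(0.1539), np.float64(0.1515), np.float64(0.1479)] G [128, 128, 114, 87, 72, 71, 75, 69, 70, 72, 77, 71, 74, 74, 73, 73]
215 top row 70.71 [np.float64(0.1613), np.float64(0.1565), np.float64(0.1541), np.float64(0.1504)] G [140, 138, 124, 99, 83, 83, 86, 84, 84, 86, 86, 85, 87, 84, 87, 98]
260 top row 70.7 [np.float64(0.1635), np.float64(0.1587), np.float64(0.1562), np.float64(0.1526)] G [140, 137, 124, 93, 77, 80, 75, 76, 76, 82, 84, 77, 71, 77, 78, 77]
shadow rows [111, 112, 109, 111, 109, 111, 112, 110, 127, 149, 159, 158, 160, 158]
330 top row 70.75 [np.float64(0.1669), np.float64(0.162), np.float64(0.1595), np.float64(0.1558)] G [133, 129, 116, 91, 71, 66, 74, 73, 74, 70, 64, 65, 69, 67, 67, 64]
shadow rows [100, 103, 100, 102, 101, 103, 103, 123, 152, 160, 161, 160, 160, 162]
400 top row 70.92 [np.float64(0.1701), np.float64(0.1651), np.float64(0.1626), np.float64(0.1589)] G [125, 125, 116, 87, 68, 67, 65, 68, 64, 68, 61, 67, 66, 64, 64, 64]
```

The front view calibrates well on the thick block: length reads 99–100 mm and its tail edge top and bottom agree. With the contact position it puts the door's top edge at z≈0.037 m, so the gap is about 29 mm. That agrees with the thick block being stopped, so the mid block (25 mm) is the one. Next I'll work out the move to hover over the mid block.

```bash
cat >> h.py <<'E'
def goto(p,yaw_deg):
    from station import get_state
    s=get_state();Rc=R.from_quat(s["ee_rot"]);y=np.radians(yaw_deg)
    x=np.array([np.cos(y),np.sin(y),0]);z=np.array([0,0,-1.]);Rt=R.from_matrix(np.c_[x,np.cross(z,x),z])
    print("travel",(Rc.inv().apply(np.array(p)-s["position"])/.25).round(3),"turn",((Rc.inv()*Rt).as_rotvec()/np.radians(45)).round(3))
E
python3 - <<'E'
from h import *
t=cam("top");im=t["image"];hsv=cv2.cvtColor(im,cv2.COLOR_RGB2HSV)
m=((hsv[...,1]<40)&(hsv[...,2]>190)).astype(np.uint8);m[:100]=0;m[:,270:]=0;m[:,:190]=0
for k in cv2.findContours(m,0,1)[0]:
    if cv2.contourArea(k)>200:
        r=cv2.minAreaRect(k);b=cv2.boxPoints(r);print(np.round(r[0],1),np.round(r[1],1),np.round(onz(t,b,.025)[:,:2],4).tolist(),onz(t,[r[0]],.025).round(4))
goto([.675,-.031,.11],95.7)
goto([.6,-.025,.13],94)
E
```

```text
[200.5 226. ] [20. 21.] [[0.545, 0.0865], [0.5447, 0.0336], [0.4946, 0.0333], [0.4949, 0.086]] [[0.5197 0.0598 0.025 ]]
[230.6 197.5] [19.1 34.8] [[0.6131, 0.0296], [0.6178, -0.0586], [0.5694, -0.0612], [0.5648, 0.0266]] [[ 0.5912 -0.0159  0.025 ]]
[223. 166.] [19.  38.6] [[0.6914, 0.0552], [0.7008, -0.043], [0.652, -0.0477], [0.6427, 0.05]] [[0.6717 0.0036 0.025 ]]
travel [ 0.062  0.43  -0.177] turn [ 0.024 -0.998 -0.049]
travel [ 0.149  0.132 -0.205] turn [ 0.009 -0.998 -0.013]
```

Call:
send_rows(motion=[{"travel": [0.1,0.05,-0.12],"turn": [0,-0.17,0]},{"travel": [0.14,0.12,-0.2],"turn": [0,-0.36,0]},{"travel": [0.12,0.22,-0.2],"turn": [0.01,-0.55,-0.02]},{"travel": [0.1,0.32,-0.19],"turn": [0.02,-0.74,-0.04]},{"travel": [0.07,0.4,-0.18],"turn": [0.02,-0.92,-0.05]},{"travel": [0.062,0.43,-0.177],"turn": [0.024,-0.998,-0.049]},{"travel": [0.062,0.43,-0.177],"turn": [0.024,-0.998,-0.049]},{"travel": [0.062,0.43,-0.177],"turn": [0.024,-0.998,-0.049]}])

```text
clock: 9.95
position: [0.6746, -0.0319, 0.1099]
ee_rot: [0.671, 0.741, 0.001, -0.0]
wrist_force: [0.9, -1.1, -0.6]
finger_gap: 0.688
```

```bash
python3 - <<'E'
from h import *
from station import *
s=get_state();print(s["clock"],s["position"],s["ee_rot"],s["q"],s["wrist_force"],s["finger_gap"])
w=cam("wrist");cv2.imwrite("pics/w10.png",w["image"][:,:,::-1])
E
```

```text
9.95 [ 0.67458877 -0.03190469  0.10989072] [ 6.71247585e-01  7.41232890e-01  5.06769137e-04 -4.76155874e-04] [ 0.22668215  0.80391768 -0.3914242   1.46467457  0.34497666  0.94141468
 -0.16166236] [ 0.8667266  -1.07504677 -0.60038027] 0.6881668119970434
```

View pics/w10.png

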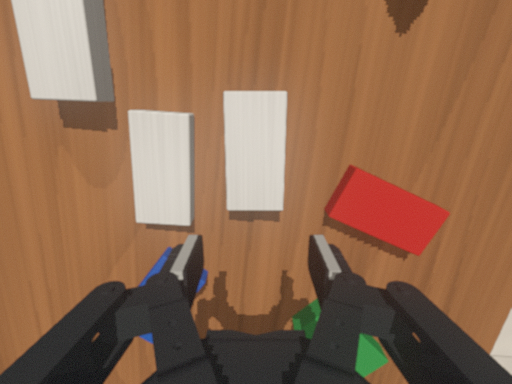

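Call:
send_rows(motion=[{"travel": [0,0,0.12],"turn": [0,0,0]},{"travel": [0,0,0.25],"turn": [0,0,0]},{"travel": [0,0,0.34],"turn": [0,0,0]},{"travel": [0,0,0.4],"turn": [0,0,0]},{"travel": [0,0,0.428],"turn": [0,0,0]},{"travel": [0,0,0.428],"turn": [0,0,0]},{"travel": [0,0,0.428],"turn": [0,0,0]}])

```text
clock: 10.7
position: [0.6753, -0.034, 0.0016]
ee_rot: [0.673, 0.74, 0.0, -0.001]
wrist_force: [0.3, -0.1, 0.7]
finger_gap: 0.685
```

```bash
python3 - <<'E'
from h import *
from station import *
s=get_state();print(s["clock"],s["position"],s["ee_rot"],s["wrist_force"],s["finger_gap"])
w=cam("wrist");cv2.imwrite("pics/w11.png",w["image"][:,:,::-1])
E
```

```text
10.7 [ 0.67534868 -0.03404192  0.0015836 ] [ 6.72753784e-01  7.39865960e-01  4.55138146e-04 -7.07112248e-04] [ 0.33882579 -0.13172572  0.67302931] 0.6852960891952645
```

View pics/w11.png

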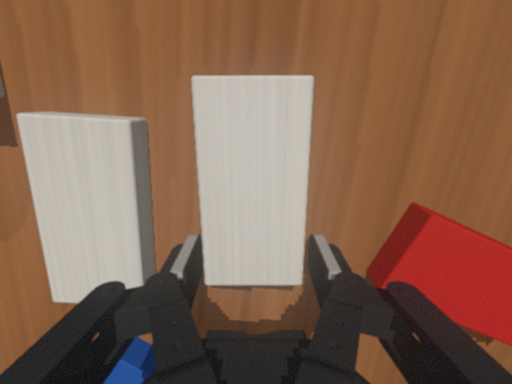

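Call:
send_rows(motion=[{"travel": [0,0,-0.008],"turn": [0,0,0]},{"travel": [0,0,-0.008],"turn": [0,0,0]}])

```text
clock: 10.95
position: [0.6753, -0.0336, 0.0037]
ee_rot: [0.672, 0.74, 0.0, -0.001]
wrist_force: [0.5, -1.6, -0.5]
finger_gap: 0.691
```

Call:
send_rows(motion=[{"travel": [0,0,0],"turn": [0,0,0]},{"travel": [0,0,0],"turn": [0,0,0]},{"travel": [0,0,0],"turn": [0,0,0]},{"travel": [0,0,0],"turn": [0,0,0]},{"travel": [0,0,0],"turn": [0,0,0]},{"travel": [0,0,0],"turn": [0,0,0]}], fingers=30)

```text
clock: 11.55
position: [0.6751, -0.0338, 0.0036]
ee_rot: [0.672, 0.74, 0.0, -0.001]
wrist_force: [-1.0, 0.0, 6.1]
finger_gap: 0.569
```

```bash
python3 - <<'E'
from h import *
from station import *
s=get_state();print(s["clock"],s["position"],s["ee_rot"],s["wrist_force"],s["finger_gap"])
w=cam("wrist");cv2.imwrite("pics/w12.png",w["image"][:,:,::-1])
im=w["image"]
print([im[r0:r0+20,255,2].tolist() for r0 in (66,284)])
for uv in [(193,76),(312,76),(203,293),(303,293)]: print(onz(w,[uv],.025)[0].round(4))
E
```

```text
11.55 [ 0.67512377 -0.03376071  0.00355004] [ 6.72435176e-01  7.40155614e-01  7.44939098e-06 -7.74997745e-04] [-0.99917729  0.01332534  6.07676394] 0.5691891432990479
[[71, 69, 71, 73, 69, 70, 76, 69, 68, 80, 125, 173, 187, 185, 179, 179, 180, 178, 179, 181], [75, 62, 68, 74, 74, 72, 73, 71, 71, 70, 74, 69, 69, 69, 68, 65, 70, 69, 63, 66]]
[0.6415 0.0514 0.025 ]
[0.6902 0.0561 0.025 ]
[ 0.6496 -0.0548  0.025 ]
[ 0.7023 -0.0497  0.025 ]
```

View pics/w12.png

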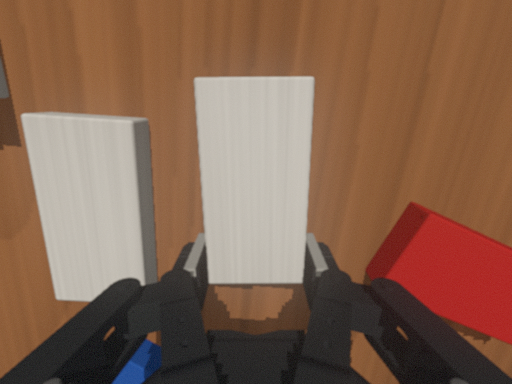

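Call:
send_rows(motion=[{"travel": [0.04,0.002,0],"turn": [0,0,0.01]},{"travel": [0.1,0.004,0],"turn": [0,0,0.02]},{"travel": [0.17,0.006,0],"turn": [0,0,0.03]},{"travel": [0.24,0.009,0],"turn": [0,0,0.04]},{"travel": [0.31,0.011,0],"turn": [0,0,0.05]},{"travel": [0.37,0.013,0],"turn": [0,0,0.05]},{"travel": [0.41,0.015,0],"turn": [0,0,0.05]},{"travel": [0.42,0.015,0],"turn": [0,0,0.05]},{"travel": [0.42,0.015,0],"turn": [0,0,0.05]}])

```text
clock: 12.5
position: [0.6693, 0.069, 0.0036]
ee_rot: [0.687, 0.727, -0.001, 0.001]
wrist_force: [-0.6, -4.3, 5.9]
finger_gap: 0.567
```

```bash
python3 - <<'E'
from h import *
from station import *
s=get_state();print(s["clock"],s["position"],s["ee_rot"],s["wrist_force"],s["finger_gap"])
w=cam("wrist");cv2.imwrite("pics/w13.png",w["image"][:,:,::-1])
E
```

```text
12.5 [0.66930061 0.06899925 0.00357243] [ 6.86924656e-01  7.26727887e-01 -9.12166500e-04  5.12653360e-04] [-0.63770071 -4.25139111  5.92199184] 0.5671781705549891
```

View pics/w13.png

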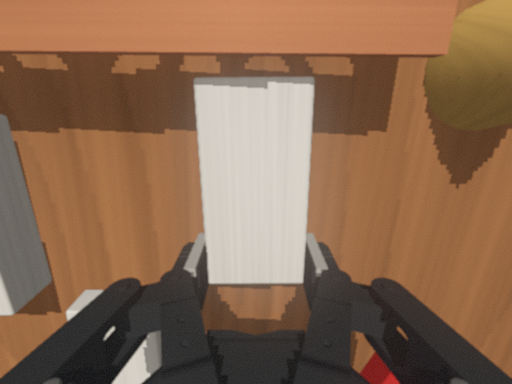

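Call:
send_rows(motion=[{"travel": [0.02,0,0],"turn": [0,0,0]},{"travel": [0.04,0,0],"turn": [0,0,0]},{"travel": [0.055,0,0],"turn": [0,0,0]},{"travel": [0.07,0,0],"turn": [0,0,0]},{"travel": [0.085,0,0],"turn": [0,0,0]},{"travel": [0.085,0,0],"turn": [0,0,0]}])

```text
clock: 13.15
position: [0.6684, 0.0882, 0.0036]
ee_rot: [0.688, 0.726, -0.002, 0.001]
wrist_force: [-0.3, -4.7, 6.1]
finger_gap: 0.571
```

```bash
python3 - <<'E'
from h import *
from station import *
s=get_state();print(s["clock"],s["position"],s["ee_rot"],s["wrist_force"],s["finger_gap"])
w=cam("wrist");cv2.imwrite("pics/w14.png",w["image"][:,:,::-1])
E
```

```text
13.15 [0.66841951 0.08824651 0.00356338] [ 0.68769798  0.72599413 -0.00157805  0.00123429] [-0.32070118 -4.67813493  6.11594322] 0.5713440536784778
```

View pics/w14.png

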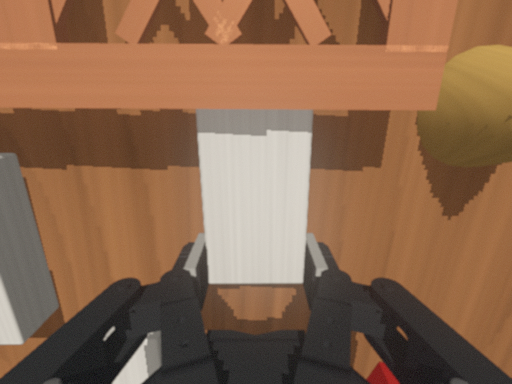

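The front has passed under the lip with no rise in force: the mid block goes in. Continuing to about 62 mm.

Call:
send_rows(motion=[{"travel": [0.02,0,0],"turn": [0,0,0]},{"travel": [0.04,0,0],"turn": [0,0,0]},{"travel": [0.06,0,0],"turn": [0,0,0]},{"travel": [0.08,0,0],"turn": [0,0,0]},{"travel": [0.1,0,0],"turn": [0,0,0]},{"travel": [0.12,0,0],"turn": [0,0,0]},{"travel": [0.14,0,0],"turn": [0,0,0]},{"travel": [0.16,0,0],"turn": [0,0,0]},{"travel": [0.18,0,0],"turn": [0,0,0]},{"travel": [0.2,0,0],"turn": [0,0,0]},{"travel": [0.2,0,0],"turn": [0,0,0]}])

```text
clock: 14.3
position: [0.6656, 0.1388, 0.0036]
ee_rot: [0.688, 0.726, -0.001, 0.001]
wrist_force: [1.8, -4.7, 6.2]
finger_gap: 0.569
```

```bash
python3 - <<'E'
from h import *
from station import *
s=get_state();print(s["clock"],s["position"],s["ee_rot"],s["wrist_force"],s["finger_gap"])
w=cam("wrist");cv2.imwrite("pics/w15.png",w["image"][:,:,::-1])
print(onz(w,[(255,284)],.025))
E
```

```text
14.3 [0.66564588 0.13880688 0.00355634] [ 0.68753761  0.72614685 -0.00132753  0.00100862] [ 1.7709538  -4.72068791  6.17457371] 0.5690655536845605
[[0.66652476 0.1260129  0.025     ]]
```

View pics/w15.png

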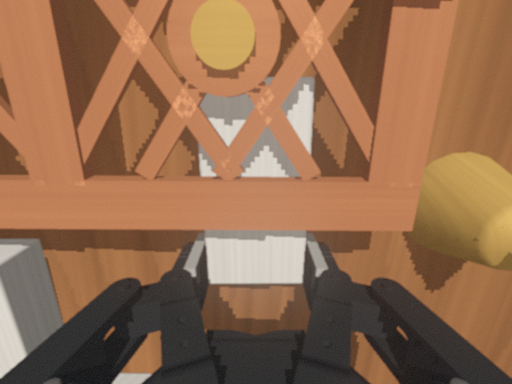

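```bash
python3 - <<'E'
from h import *
w=cam("wrist")
print("lip",onz(w,[(255,231),(215,231),(300,231)],.029).round(4).tolist());print("front/tail",onz(w,[(255,284),(255,77)],.025).round(4).tolist())
print(w["o"])
t=cam("top");cv2.imwrite("pics/t16.png",cv2.resize(t["image"][110:290,80:280],None,fx=4,fy=3.3,interpolation=2)[:,:,::-1])
E
```

```text
lip [[0.6647, 0.1587, 0.029], [0.6458, 0.1576, 0.029], [0.686, 0.1598, 0.029]]
front/tail [[0.6665, 0.126, 0.025], [0.661, 0.2264, 0.025]]
[0.66164345 0.21744597 0.14708497]
```

View pics/t16.png

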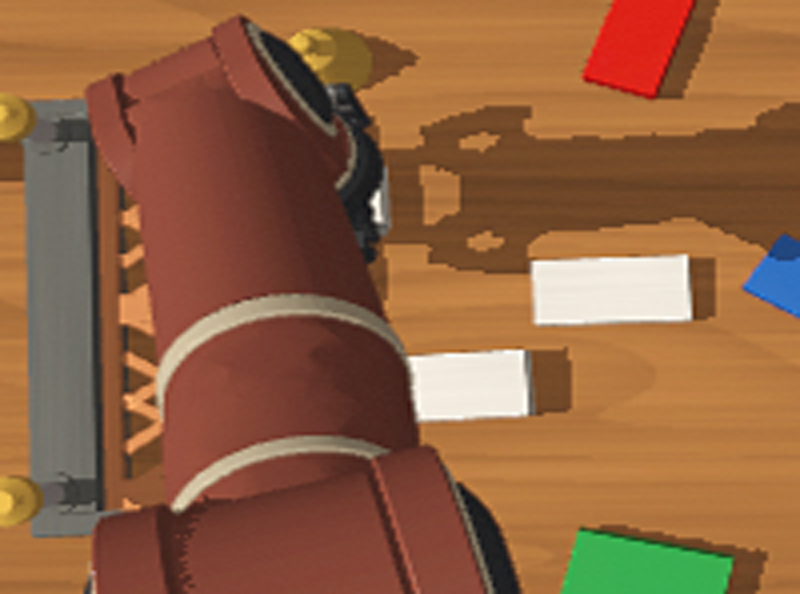

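Lip at y≈0.163 and block front at y≈0.226, so about 63 mm is under. Release and lift straight up.

Call:
send_rows(motion=[{"travel": [0,0,0],"turn": [0,0,0]},{"travel": [0,0,0],"turn": [0,0,0]},{"travel": [0,0,0],"turn": [0,0,0]},{"travel": [0,0,0],"turn": [0,0,0]},{"travel": [-0.01,0,-0.1],"turn": [0,0,0]},{"travel": [-0.02,0,-0.25],"turn": [0,0,0]},{"travel": [-0.1,0,-0.42],"turn": [0,0,0]},{"travel": [-0.25,0,-0.55],"turn": [0,0,0]},{"travel": [-0.42,0,-0.6],"turn": [0,0,0]},{"travel": [-0.55,0,-0.6],"turn": [0,0,0]},{"travel": [-0.55,0,-0.6],"turn": [0,0,0]}], fingers=68)

```text
clock: 15.55
position: [0.6729, -0.0045, 0.1525]
ee_rot: [0.691, 0.723, -0.003, 0.001]
wrist_force: [0.6, -0.8, 0.5]
finger_gap: 0.683
```

```bash
python3 - <<'E'
from h import *
from station import *
s=get_state();print(s["clock"],s["position"],s["ee_rot"],s["wrist_force"],s["finger_gap"])
w=cam("wrist");cv2.imwrite("pics/w17.png",w["image"][:,:,::-1])
t=cam("top");cv2.imwrite("pics/t17.png",cv2.resize(t["image"][110:290,80:280],None,fx=4,fy=3.3,interpolation=2)[:,:,::-1])
s=cam("side");cv2.imwrite("pics/s17.png",cv2.resize(s["image"][100:260,220:410],None,fx=4,fy=3.75,interpolation=2)[:,:,::-1])
E
```

```text
15.55 [ 0.67285467 -0.00450025  0.15247591] [ 0.69079529  0.72304467 -0.00263142  0.0011627 ] [ 0.59558138 -0.77723943  0.46302008] 0.6833177470305055
```

View pics/w17.png

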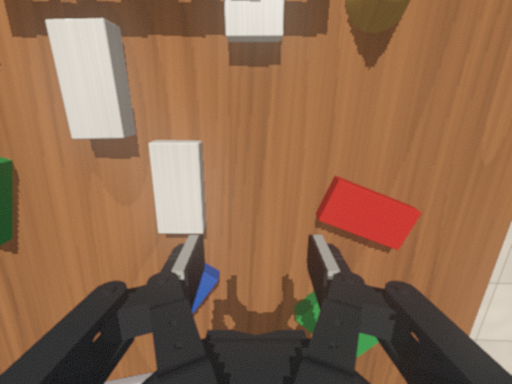

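View pics/s17.png

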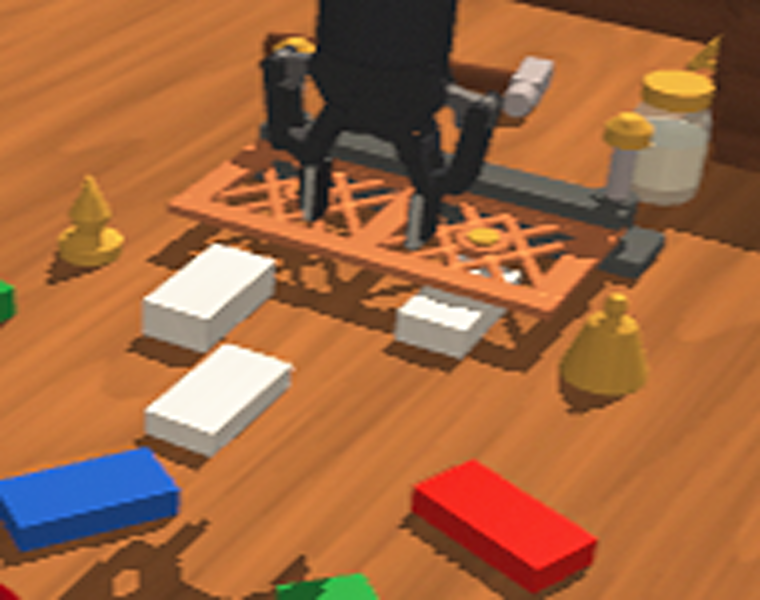

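View pics/t17.png

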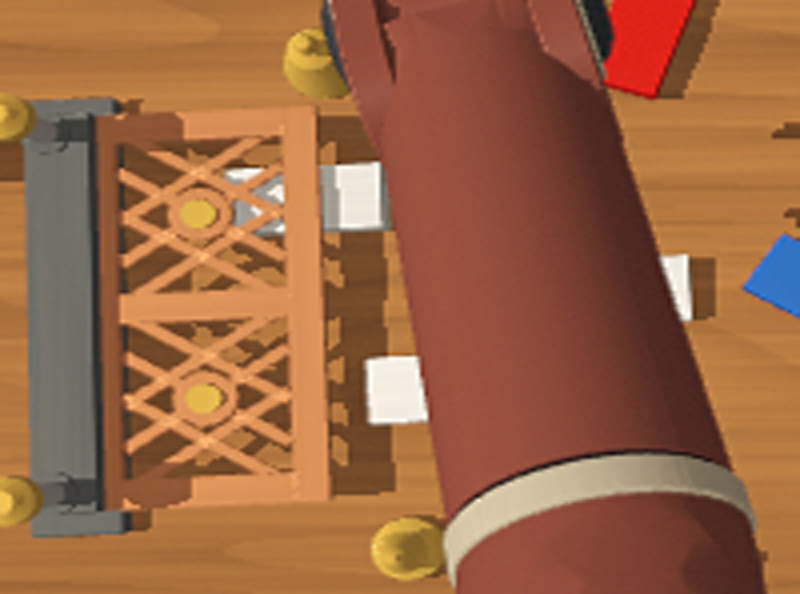

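The pictures show the mid block with its front at about x=228 and tail at about x=385 in the enlarged top crop, and the lip at about x=320, so roughly 59–63% is under the door. The thick and thin blocks are clear, and the finial (408,548) and bell (315,60) haven't moved. Last measurement, then hand in.

```bash
python3 - <<'E'
from h import *
from station import *
w=cam("wrist");print("mid tail",onz(w,[(228,37),(282,37)],.025).round(4).tolist())
t=cam("top");im=t["image"];hsv=cv2.cvtColor(im,cv2.COLOR_RGB2HSV)
print("mid front",onz(t,[(80+228/4,110+200/3.3)],.025).round(4),"lip",onz(t,[(80+320/4,110+200/3.3)],.037).round(4))
print("thick front",onz(t,[(80+366/4,110+390/3.3)],.03).round(4))
print("drop px",im[179,344],"punch px",im[233,352])
print(get_state()["wrist_force"]);print(sign_off())
E
```

```text
mid tail [[0.6403, 0.1366, 0.025], [0.6875, 0.1393, 0.025]]
mid front [[0.6613 0.2227 0.025 ]] lip [[0.6591 0.161  0.037 ]]
thick front [[0.5147 0.1315 0.03  ]]
drop px [167   1  22] punch px [202 189 184]
[ 0.00018841  0.18420382 -0.15232452]
the job is handed in; nothing more can be done
None
```

The mid block (25 mm) is flat under the door with about 60 mm of its 100 mm length in, and I've handed the job in. The sign-off gave no verdict.

- **Thick block (30 mm):** I slid it up to the gap first. It stopped at the lip, with the force rising from about 2 N to 9 N, so I pulled it back and left it about 26 mm clear of the lip. The close front view put the gap at about 29 mm. An earlier, rougher shadow estimate gave about 31 ± 1 mm, which was not enough to decide on, so the physical try settled it.
- **Mid block (25 mm):** It went in with no rise in force at the lip, about 4–5 N throughout.
- **How far in:** The top view puts the front about 62 mm past the lip. The wrist view before release gave about 63 mm. The last wrist view puts the tail about 25 mm outside the lip, which would mean about 75 mm in. These differ by more than I'd expect, but all are over half.
- **Everything else:** The thin block was not touched. The bell and finial had not moved in the last top view, and the drop and punch still show at their original pixels. The arm ended clear with almost no wrist force, at about 16 s on the clock.

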